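Refit the drip grille of the coffee machine

TASK

The drip grille of the slim single-cup coffee machine has been washed and lies on the worktop. Put it back: lay it over the raised front lip of the machine's drip tray, under the overhanging head, and push it in against the sprung bumper at the back until its near end drops behind the lip and it lies flat and fully home in its pocket. Let go of it, and leave the cup, the tamper and the milk jug standing where they are.

Things in the scene. Friction and masses are not known exactly. Their poses are not given: they have to be found in the camera images.
- grille_center (a point): Centre (half-way up) of the loose drip grille: flat dark steel slatted plate, 108 mm long (x), 62 wide (y), 10 thick (z), about 0.16 kg, no slot wide enough for a finger. Both ends are alike, bevelled 2 mm; either may go in first. It starts flat on the worktop. A kitchen scale, 120 mm high, stands between it and the machine; a blender 430 mm high stands behind it.
- tray_seat (a point): Where the grille's centre is when home: 39 mm above the worktop, in the low grey drip tray at the foot of the fixed coffee machine (94 mm wide). x points straight into the machine, away from its front, y to the left as you face it, z up; the other machine points have these axes. Home, the grille lies on two side ledges 34 mm high, its top 44 mm high.
- lip_mid (a point): Middle of the top inner edge of the tray's front lip, 41 mm above the worktop (7 mm above the ledges), 54 mm before tray_seat. The lip is 8 mm thick; nothing stands within 100 mm before it. The grille's near end must clear this edge to drop; home, it rests against the lip's inner face.
- side_wall (a point): Top of the pocket's left side wall, 46 mm high, inner face 33 mm left of tray_seat; the right one mirrors it, 66 mm between (2 mm play each side of the grille). They run forward to the lip's outer face, flared to 73 mm over the last 16 mm. Each is 14 mm thick and rises above the seated grille, so fingers beside the grille cannot follow it in past the lip's outer face.
- head_edge (a point): Middle of the front lower edge of the machine's head, 200 mm above the worktop and 15 mm nearer the front than lip_mid. The head's level underside covers the whole tray (two small spouts over tray_seat hang down to 174 mm), so a tool that works at the lip must lean 20 to 45 degrees from vertical, its upper end back out of the machine.
- bumper (a joint): How far the sprung bumper is pressed in, m. It is 30 mm wide and at 39 mm height stands 7 mm out of the pocket's back wall, which is 59 mm beyond tray_seat. 0: free; 0.002: grille home; 0.007: grille against the wall, 5 mm beyond home, its near end then clear of the lip. 3 N free, 4 N home, 7 N at the wall; let go, it presses the dropped grille against the lip.
- cup_center (a point): Centre of the white china cup that stands beside the machine, 68 mm wide without its ear, 72 mm high; leave it alone.
- tamper_center (a point): Centre of the coffee tamper (58 mm steel foot, wooden handle, 99 mm high) that stands upright on the other side of the machine; leave it alone.
- jug_center (a point): Centre of the small steel milk jug, 88 mm high, that stands at the left, behind the grille; leave it alone.
Things that resemble listed ones, but are neither listed nor needed, are in the scene too. Of the things that look like the part that bears grille_center, the smaller one is meant.

How it is judged:
By the outcome, as a careful person would: the job done as asked, in the order asked, and still so for the second after the job is handed in, with the robot touching nothing.
It also fails if it takes over 64 s, if anything falls off the work surface, if the arm or the gripper's body presses on something with over 40 N, if the wrist force passes 120 N, or if a joint passes its speed limit or range.

ROBOT

A 6-joint arm with a two-finger parallel gripper is mounted at the origin on a cart in front of the work surface, level with it; the furniture and walls round the work are solid. World frame = base frame: x ahead of the robot, y to its left, z up, the work surface at z = 0. Lengths are in m, angles in degrees, forces in N, time in s.
With the tool pointing down it reaches from about 0.375 to 0.9 m from the base axis. Payload 3.1 kg.
Tool frame: the origin (TCP) lies on the front face of the gripper's body, between the roots of the fingers; the fingertips stand 70 mm ahead of it and the grasp point (between the pads) lies 51 mm ahead of it (bot.tip_extent is the distance from the TCP to the fingertips, in m); z points along the fingers, x is the direction in which the jaws open and shut, and the axes are right-handed (so a half turn about z gives the same grasp; the last joint's range is limited). The gripper opens to 87 mm and grips with 3 to 60 N. Pads are 19 mm wide; open, the fingers measure 117 mm over their backs; the gripper's body (75 mm by 190 mm) begins 51 mm behind the grasp point.
Start: joints at [-80.529, 30.224, 82.088, -0, 67.689, -10.227], TCP at [0.211, -0.588, 0.292] pointing down, gripper open.
Joint ranges: [-176.69, 176.69], [-43.24, 126.21], [12.49, 139.97], [-82, 262], [0, 151.66], [-163.58, 163.58]. Speed limits (degrees/s): [159.86, 159.86, 180, 180, 180, 180].

INTERFACE

Orientations are given as a 3x3 rotation matrix whose columns are the frame's x, y, z axes.
In Python, from rig import bot, viewer, ticket gives the robot as it stands. The module is installed in compiled form; this text tells all that it offers.
- The arm moves only by the tool arm_command, never from a script. Its argument "targets" is a list of rows, each an object with "rot": the turn, a rotation vector about the tool's x, y, z in degrees, a list of three; "offset": the shift along the tool's x, y, z in cm, a list of three; "gripper": the closure, from 0 (fully open) to 1 (shut). A call has 1 to 8 rows; each row is the pose to reach, as a shift and turn from the pose commanded when the call began, along the tool's axes at that moment; what a row does not reach only later rows make up. A row lasts 1/10 s, in which the tool goes at most 50 mm and 8.59 degrees, less where a joint would pass 70% of its speed; a pose out of reach is approached as far as the arm can. A call with a gripper value outside its range is refused whole. The fingers move at their own pace and stop on an object; the grip force is fixed at half the most. Time passes only in rows, so rows that repeat a pose let the fingers close. It gives the time, the measured TCP pose, the force and the opening at its end, in the units of the state.
- bot.read_state(): the state, without advancing time (a new reading comes with each control period).
- viewer.capture(name): name is "scene" or "top" or "wrist"; returns a dict with "frame" (384x512x3 uint8, red, green, blue), "fx", "fy", "cx", "cy" (pixels), "view" (4x4, takes a point from world to camera coordinates). Camera axes: x right, y down, z forward; pixel columns grow to the right and rows downward; lengths in m; the calibration is good to about 2 mm. A picture is of the moment at which its call begins. There is no depth.
- ticket.hand_in(): hands the job in, once; it reports no verdict.
The state is a dict: "time_s": time; "joint_positions": joint angles; "qvel": joint speeds; "tau": joint torques, N m; "position": TCP position; "tcp_rot": TCP orientation; "force": force on the tool from outside, world axes, zero at the start; "moment": the same for the moment, N m; "opening": opening from 0.0 (shut) to 1.0 (fully open).
Only numpy, scipy, OpenCV 4.12 (cv2) and the standard library are available. Lean on these libraries where they do the work, as an engineer would, in place of code of your own. Each camera call takes 0.05 s, during which the arm holds its last target. There are 200 camera calls.

## Working session

There is one attempt and no reset: what is moved stays moved. The work goes in short steps, Python scripts to look and compute and a tool call to move; the robot and the scene stay as the last step left them, time stands still between calls to the robot, and variables do not carry over. Pictures are saved under pics/ and viewed, about 8 in all and at most 12, crops included, and the job is handed in when it is done.

Besides the shell and the picture viewer there is one more tool, called as name(argument=value, ...), one argument or row to a line, values as JSON. arm_command: Moves the arm, as the interface text tells. Its arguments: {"type":"object","properties":{"targets":{"type":"array"}},"required":["targets"]}

```bash
mkdir -p pics
cat > h.py <<'E'
import numpy as np, cv2
from rig import bot, viewer, ticket
def snap(n,f):
    d=viewer.capture(n); cv2.imwrite(f'pics/{f}.png',d['frame'][:,:,::-1]); np.savez(f'pics/{f}.npz',**d); return d
def load(f): return dict(np.load(f'pics/{f}.npz'))
def ray(d,u,v):
    V=d['view']; R=V[:3,:3]; o=-R.T@V[:3,3]
    return o, R.T@np.array([(u-d['cx'])/d['fx'],(v-d['cy'])/d['fy'],1])
def onz(d,u,v,z):
    o,r=ray(d,u,v); return o+r*(z-o[2])/r[2]
def proj(d,p):
    q=d['view']@np.append(p,1); return np.array([d['fx']*q[0]/q[2]+d['cx'],d['fy']*q[1]/q[2]+d['cy']])
E
python3 - <<'E'
from h import *
a=snap('scene','s0');b=snap('top','t0')
for d in(a,b):
    V=d['view'];print(d['fx'],-V[:3,:3].T@V[:3,3],V[2,:3])
im=np.hstack([a['frame'],b['frame']])[:,:,::-1]
cv2.imwrite('pics/both.png',cv2.resize(im,(800,300)))
cv2.imwrite('pics/s0x.png',cv2.resize(a['frame'][:,:,::-1],(800,600)));cv2.imwrite('pics/t0x.png',cv2.resize(b['frame'][:,:,::-1],(800,600)))
E
```

```text
445.5485293674267 [ 0.12521289 -0.98858539  1.34560449] [ 0.28643173  0.59405823 -0.7516992 ]
435.8015692735615 [-0.25364231  0.16886636  1.5768215 ] [ 0.49745884 -0.12498122 -0.85843718]
```

View pics/s0x.png

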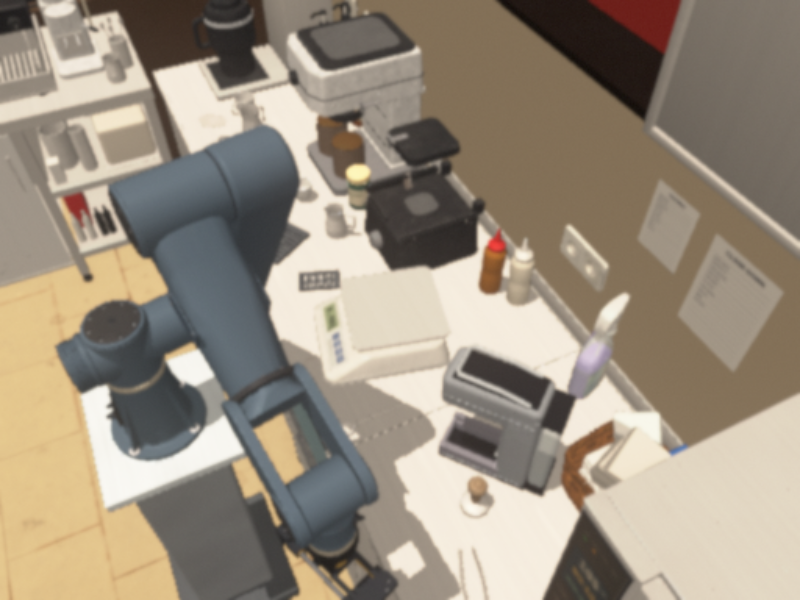

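View pics/t0x.png

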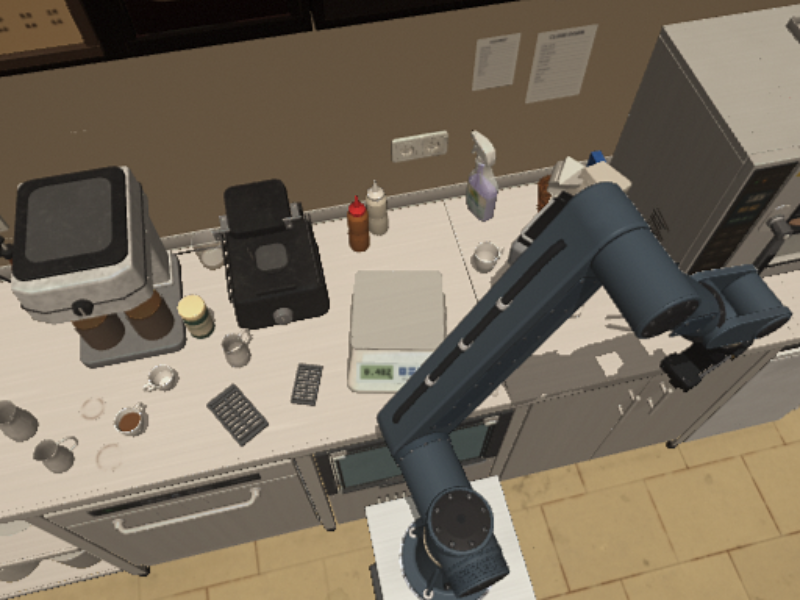

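Scene (800×600): the machine is at (505,415), the tamper at (476,495) and the scale at (385,320). Top view: there are two dark slatted plates, A at (307,384) and B at (238,414), with A looking smaller. The jug is at (236,348) and the cup at (485,257). Next I'll measure both plates and enlarge them.

Run:
```python
from h import *
t=load('t0');s=load('s0')
g=t['frame'].max(2)
m=((g<110)*255).astype(np.uint8); m=cv2.morphologyEx(m,cv2.MORPH_CLOSE,np.ones((5,5)))
for c in cv2.findContours(m,cv2.RETR_EXTERNAL,cv2.CHAIN_APPROX_NONE)[0]:
    x,y,w,h=cv2.boundingRect(c)
    if 120<x and x+w<215 and 220<y and y+h<300 and w*h>200:
        P=np.array([onz(t,u,v,.010)[:2] for u,v in c[:,0]]).astype(np.float32)
        r=cv2.minAreaRect(P*1000); print((x,y,w,h),r)
im=t['frame'][215:295,120:220,::-1]; a=cv2.resize(im,(500,400),interpolation=cv2.INTER_CUBIC)
im=s['frame'][200:340,260:400,::-1]; b=cv2.resize(im,(600,600),interpolation=cv2.INTER_CUBIC)
cv2.imwrite('pics/c1.png',a);cv2.imwrite('pics/c2.png',b)
```

```text
(133, 246, 39, 40) ((433.4206848144531, 415.8935852050781), (146.8733367919922, 81.83638000488281), 29.9196720123291)
(186, 233, 21, 27) ((472.75341796875, 239.245361328125), (60.93999099731445, 106.30120849609375), 69.81840515136719)
```

View pics/c1.png

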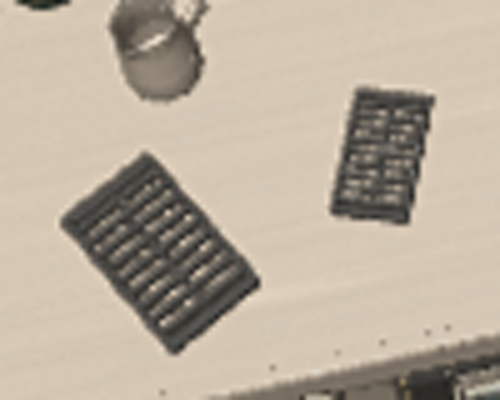

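View pics/c2.png

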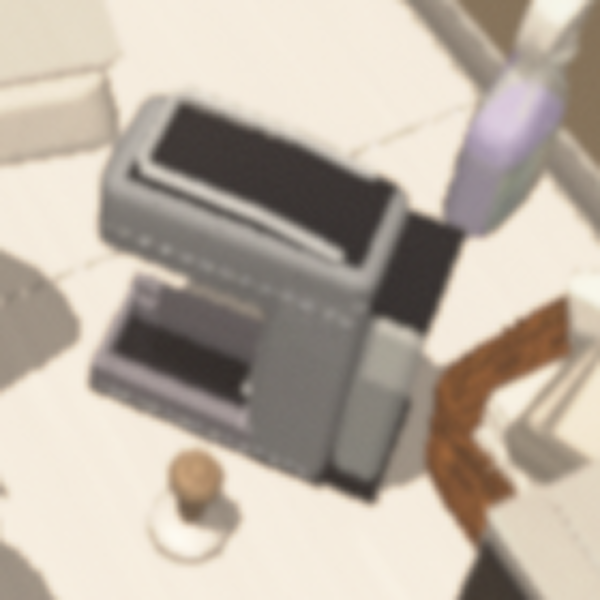

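Top crop: A is 61×106 mm (given 62×108) and B is 82×147 mm, so A is the grille meant. Its centre is at about (0.473, 0.239), long axis at −20°. The scene crop shows the tray with its front lip running from (92,375) to (138,280) and its right wall running to (250,425). Next I'll get the machine pose from those points.

Run:
```python
from h import *
s=load('s0')
f=lambda u,v,z:onz(s,260+u*140/600,200+v*140/600,z)
for n,u,v,z in [('R bottom front',95,392,0),('R bottom back',325,485,0),('FR wall top',93,372,.046),('Rwall top back',250,425,.046),('FL wall top',135,280,.046),('head FR low',103,225,.2),('head R low back',370,310,.2),('tamper foot',190,530,.01),('tamper knob',195,475,.09)]:
    print(n,f(u,v,z).round(3))
t=load('t0'); print('cup',onz(t,485*.64,257*.64,.036),'jug',onz(t,236*.64,348*.64,.044))
print('scale corners',[onz(t,u*.64,v*.64,.12).round(3) for u,v in[(355,272),(442,272),(350,355),(445,350)]])
st=bot.read_state();print({k:np.round(v,3).tolist() for k,v in st.items()}, bot.tip_extent)
```

```text
R bottom front [ 0.526 -0.356  0.   ]
R bottom back [ 0.647 -0.501  0.   ]
FR wall top [ 0.519 -0.361  0.046]
Rwall top back [ 0.604 -0.452  0.046]
FL wall top [ 0.588 -0.303  0.046]
head FR low [ 0.535 -0.334  0.2  ]
head R low back [ 0.668 -0.476  0.2  ]
tamper foot [ 0.533 -0.492  0.01 ]
tamper knob [ 0.533 -0.487  0.09 ]
cup [ 0.7217327  -0.29852489  0.036     ] jug [0.59411662 0.39352203 0.044     ]
scale corners [array([0.7  , 0.064, 0.12 ]), array([ 0.649, -0.152,  0.12 ]), array([0.472, 0.121, 0.12 ]), array([ 0.433, -0.102,  0.12 ])]
{'time_s': 0.1, 'joint_positions': [-80.529, 30.273, 82.149, 0.0, 67.689, -10.228], 'qvel': [0.007, -0.128, -0.184, 0.037, -0.019, -0.023], 'tau': [0.0, -44.099, -17.715, 0.063, 0.053, -0.0], 'position': [0.211, -0.588, 0.291], 'tcp_rot': [[0.337, -0.941, -0.0], [-0.941, -0.337, 0.002], [-0.002, -0.0, -1.0]], 'force': [0.773, -0.046, -0.042], 'moment': [0.055, 0.004, 0.004], 'opening': 1.002} 0.0697
```

The machine's x axis points along about −48° and its lip middle is near (0.555, −0.33). The tamper is at (0.533, −0.49) and the cup at (0.72, −0.30). The plan is to grip the grille across its width near its near end, leaning 25°, and carry it over.

```bash
cat >> h.py <<'E'
from scipy.spatial.transform import Rotation as Rn
def Rt(phi,th,flip=1):
    # fwd azimuth phi, lean th (upper end back); flip=1: tool y forward/up
    p,t=np.radians([phi,th]); a=np.array([np.cos(p),np.sin(p),0]); up=np.array([0,0,1.])
    z=np.sin(t)*a-np.cos(t)*up; y=flip*(np.cos(t)*a+np.sin(t)*up); return np.c_[np.cross(y,z),y,z]
def delta(P,R,ahead=0.,s=None):
    """rotvec deg, offset cm from present pose so that the point 'ahead' m along tool z is at P with rotation R"""
    s=s or bot.read_state(); R0=np.array(s['tcp_rot']); p0=np.array(s['position'])
    tcp=np.asarray(P)-ahead*R[:,2]
    rv=Rn.from_matrix(R0.T@R).as_rotvec(degrees=True); off=R0.T@(tcp-p0)*100
    print('rot',rv.round(1),'off',off.round(2),'tcp',tcp.round(3))
E
python3 - <<'E'
from h import *
w=snap('wrist','w0'); s=bot.read_state(); R=np.array(s['tcp_rot']);V=w['view']
c=-V[:3,:3].T@V[:3,3]; print('cam in tool',R.T@(c-np.array(s['position'])),'axis',R.T@V[2,:3],w['fx'])
delta([.47,-.12,.38],Rt(-20,0)); delta([.47,-.12,.38],Rt(-20,0,-1))
delta([.446,.249,.12],Rt(-20.2,25),.051); delta([.446,.249,.12],Rt(-20.2,25,-1),.051)
E
```

```text
cam in tool [-0.00099794 -0.06911909 -0.09261869] axis [-5.25281086e-04  2.59960780e-01  9.65619033e-01] 300.16089729127015
rot [-1.000e-01  0.000e+00 -1.403e+02] off [-35.33 -40.2   -8.78] tcp [ 0.47 -0.12  0.38]
rot [ 0.   0.1 39.7] off [-35.33 -40.2   -8.78] tcp [ 0.47 -0.12  0.38]
rot [ -11.2   30.5 -137.3] off [-72.23 -48.72  12.66] tcp [0.426 0.256 0.166]
rot [24.   8.8 39.2] off [-72.23 -48.72  12.66] tcp [0.426 0.256 0.166]
```

arm_command(
  targets=[
    {"rot": [0,0,-68],"offset": [-35,-40,-9],"gripper": 0},
    {"rot": [0,0,-68],"offset": [-35,-40,-9],"gripper": 0},
    {"rot": [0,0,-68],"offset": [-35,-40,-9],"gripper": 0},
    {"rot": [0,0,-68],"offset": [-35,-40,-9],"gripper": 0},
    {"rot": [0,0,-68],"offset": [-35,-40,-9],"gripper": 0},
    {"rot": [0,0,-68],"offset": [-35,-40,-9],"gripper": 0},
    {"rot": [0,0,-68],"offset": [-35,-40,-9],"gripper": 0},
    {"rot": [0,0,-68],"offset": [-35,-40,-9],"gripper": 0},
  ],
)

```text
time_s: 0.95
position: [0.4031, -0.2419, 0.3593]
tcp_rot: [[0.999, -0.035, 0.0], [-0.035, -0.999, 0.0], [0.0, -0.0, -1.0]]
force: [1.0, -0.8, -0.0]
opening: 0.998
```

Run:
```python
from h import *
s=bot.read_state();print(s['time_s'],s['joint_positions'],s['position'])
delta([.446,.249,.15],Rt(-20.2,25),.051)
```

```text
0.95 [-4.46319046e+01  1.33149970e+01  9.84729503e+01  8.54569582e-03
  6.82184868e+01 -4.26424339e+01] [ 0.40305249 -0.24188194  0.35929434]
rot [-21.6  15.6 -70.6] off [  0.54 -49.88  16.32] tcp [0.426 0.256 0.196]
```

arm_command(
  targets=[
    {"rot": [-20,14,-65],"offset": [3,-48,2],"gripper": 0},
    {"rot": [-20,14,-65],"offset": [3,-48,2],"gripper": 0},
    {"rot": [-20,14,-65],"offset": [3,-48,2],"gripper": 0},
    {"rot": [-20,14,-65],"offset": [3,-48,2],"gripper": 0},
    {"rot": [-20,14,-65],"offset": [3,-48,2],"gripper": 0},
    {"rot": [-20,14,-65],"offset": [3,-48,2],"gripper": 0},
    {"rot": [-20,14,-65],"offset": [3,-48,2],"gripper": 0},
    {"rot": [-20,14,-65],"offset": [3,-48,2],"gripper": 0},
  ],
)

```text
time_s: 1.75
position: [0.4431, 0.1559, 0.3425]
tcp_rot: [[0.446, 0.821, 0.356], [0.895, -0.416, -0.162], [0.015, 0.391, -0.92]]
force: [1.4, -0.4, 0.3]
opening: 0.998
```

Run:
```python
from h import *
delta([.446,.249,.11],Rt(-20.2,25),.051)
t=snap('top','t1'); cv2.imwrite('pics/t1c.png',cv2.resize(t['frame'][100:300,270:420,::-1],(600,800)[::1] and (450,600),interpolation=cv2.INTER_CUBIC))
```

```text
rot [-1.9  1.8 -6.1] off [  7.94 -12.88  14.91] tcp [0.426 0.256 0.156]
```

View pics/t1c.png

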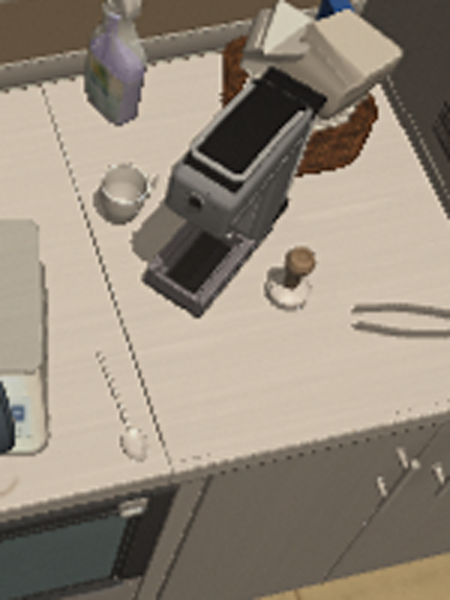

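Top crop (scale 3): the tray's front edge is now clear, from left corner (146,270) to right (198,310). The tamper is at (295,275) and the cup at (125,193). A spoon near (125,420) lies well in front of the machine.

arm_command(
  targets=[
    {"rot": [-2,2,-6],"offset": [8,-13,5],"gripper": 0},
    {"rot": [-2,2,-6],"offset": [8,-13,5],"gripper": 0},
    {"rot": [-2,2,-6],"offset": [8,-13,5],"gripper": 0},
    {"rot": [-2,2,-6],"offset": [8,-13,15],"gripper": 0},
    {"rot": [-2,2,-6],"offset": [8,-13,15],"gripper": 0},
    {"rot": [-2,2,-6],"offset": [8,-13,15],"gripper": 0},
    {"rot": [-2,2,-6],"offset": [8,-13,15],"gripper": 0},
  ],
)

```text
time_s: 2.5
position: [0.4258, 0.2546, 0.1539]
tcp_rot: [[0.352, 0.849, 0.393], [0.936, -0.321, -0.146], [0.002, 0.42, -0.908]]
force: [-0.5, -0.3, 0.2]
opening: 1.002
```

Run:
```python
from h import *
t=load('t1'); f=lambda u,v,z:onz(t,270+u/3,100+v/3,z)
for n,u,v,z in [('FL wall top',146,265,.046),('FR wall top',198,300,.046),('FL bot',146,277,0),('FR bot',199,315,0),('R wall bot back',285,215,0),('cup base',125,215,0)]: print(n,f(u,v,z).round(3))
w=snap('wrist','w1'); cv2.imwrite('pics/w1x.png',w['frame'][:,:,::-1])
g=w['frame'].max(2); print(proj(w,[.473,.239,.01]))
m=((g<110)*255).astype(np.uint8); m=cv2.morphologyEx(m,cv2.MORPH_CLOSE,np.ones((9,9)))
for c in cv2.findContours(m,cv2.RETR_EXTERNAL,cv2.CHAIN_APPROX_NONE)[0]:
    if cv2.contourArea(c)>1500:
        P=np.array([onz(w,u,v,.010)[:2] for u,v in c[:,0]]).astype(np.float32)
        print(cv2.boundingRect(c),cv2.minAreaRect(P*1000))
```

```text
FL wall top [ 0.594 -0.294  0.046]
FR wall top [ 0.525 -0.346  0.046]
FL bot [ 0.6   -0.302  0.   ]
FR bot [ 0.525 -0.355  0.   ]
R wall bot back [ 0.654 -0.53   0.   ]
cup base [ 0.707 -0.304  0.   ]
[265.94607552 182.18802152]
(0, 220, 512, 164) ((707.84375, 136.87548828125), (937.6506958007812, 422.9443664550781), 69.02257537841797)
(226, 121, 84, 106) ((471.8482666015625, 240.30792236328125), (61.57488250732422, 108.59734344482422), 69.58704376220703)
(384, 0, 128, 160) ((440.35479736328125, 403.64422607421875), (152.0945587158203, 56.31483459472656), 29.942901611328125)
```

View pics/w1x.png

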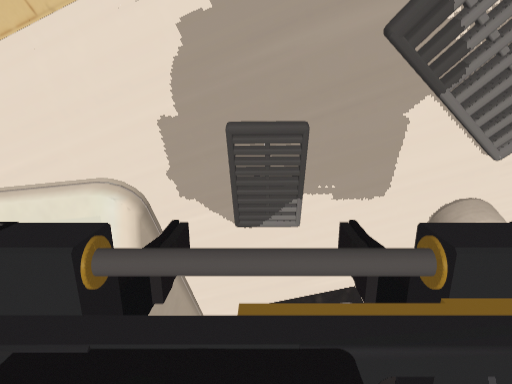

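Wrist view: the grille is at px (226..310, 121..227), centre (0.472, 0.240) at −20.4°, measuring 61.6×108.6 mm, which agrees with the top view. The jug is at (470,225) and clear. I'll grip 27 mm on the near side of the centre.

Run:
```python
from h import *
a=np.array([np.cos(np.radians(-20.4)),np.sin(np.radians(-20.4)),0])
delta(np.array([.472,.240,.0055])-.027*a,Rt(-20.4,25),.0697)
```

```text
rot [-0.  -0.2 -0.3] off [ 0.13 -4.45  7.56] tcp [0.419 0.26  0.069]
```

arm_command(
  targets=[
    {"rot": [0,0,0],"offset": [0.1,-3.5,5],"gripper": 0},
    {"rot": [0,0,0],"offset": [0.1,-3.5,5],"gripper": 0},
    {"rot": [0,0,0],"offset": [0.1,-4.1,6.7],"gripper": 0},
    {"rot": [0,0,0],"offset": [0.1,-4.45,7.5],"gripper": 0},
    {"rot": [0,0,0],"offset": [0.1,-4.45,7.5],"gripper": 0},
  ],
)

```text
time_s: 3.05
position: [0.424, 0.2656, 0.0762]
tcp_rot: [[0.354, 0.849, 0.392], [0.935, -0.322, -0.147], [0.002, 0.419, -0.908]]
force: [0.5, 0.4, -0.4]
opening: 1.001
```

Run:
```python
from h import *
a=np.array([np.cos(np.radians(-20.4)),np.sin(np.radians(-20.4)),0])
delta(np.array([.472,.240,.0055])-.027*a,Rt(-20.4,25),.0697); print(bot.read_state()['force'])
```

```text
rot [-0.2  0.1 -0.3] off [-0.73 -0.54  0.57] tcp [0.419 0.26  0.069]
[ 0.48535387  0.3769991  -0.38593376]
```

arm_command(
  targets=[
    {"rot": [0,0,0],"offset": [0,0,0],"gripper": 0},
    {"rot": [0,0,0],"offset": [0,0,0],"gripper": 0},
  ],
)

```text
time_s: 3.25
position: [0.4229, 0.2651, 0.0755]
tcp_rot: [[0.354, 0.85, 0.39], [0.935, -0.322, -0.148], [0.0, 0.417, -0.909]]
force: [0.0, 0.0, -1.2]
opening: 0.995
```

Run:
```python
from h import *
a=np.array([np.cos(np.radians(-20.4)),np.sin(np.radians(-20.4)),0])
delta(np.array([.472,.240,.0055])-.027*a,Rt(-20.4,25),.0697); print(bot.read_state()['joint_positions'])
```

```text
rot [-0.3  0.1 -0.3] off [-0.64 -0.44  0.55] tcp [0.419 0.26  0.069]
[ 27.78988474  44.0254952  116.37272345 -81.90315417  18.40137259
  37.26967352]
```

Joint 4 is at its −82° limit, so a 25° lean isn't reachable here. I'll use 20° instead.

Run:
```python
from h import *
a=np.array([np.cos(np.radians(-20.4)),np.sin(np.radians(-20.4)),0])
delta(np.array([.472,.240,.005])-.026*a,Rt(-20.4,20),.0697)
```

```text
rot [ 4.7  0.1 -0.3] off [-0.64  0.24  0.66] tcp [0.425 0.257 0.07 ]
```

arm_command(
  targets=[
    {"rot": [4.7,0,0],"offset": [-0.4,0.2,0],"gripper": 0},
    {"rot": [4.7,0,0],"offset": [-0.6,0.2,0.4],"gripper": 0},
    {"rot": [4.7,0,0],"offset": [-0.6,0.2,0.6],"gripper": 0},
    {"rot": [4.7,0,0],"offset": [-0.6,0.2,0.6],"gripper": 0},
  ],
)

```text
time_s: 3.65
position: [0.4245, 0.2576, 0.0694]
tcp_rot: [[0.355, 0.879, 0.317], [0.935, -0.333, -0.122], [-0.002, 0.34, -0.94]]
force: [-0.6, -0.0, 0.1]
opening: 1.003
```

Run:
```python
from h import *
a=np.array([np.cos(np.radians(-20.4)),np.sin(np.radians(-20.4)),0])
delta(np.array([.472,.240,.005])-.026*a,Rt(-20.4,20),.0697); print(bot.read_state()['joint_positions'])
```

```text
rot [-0.1  0.2 -0.3] off [ 0.01  0.11 -0.07] tcp [0.425 0.257 0.07 ]
[ 25.09783111  43.88827607 115.59087069 -66.05515356  15.56314773
  19.34683571]
```

arm_command(
  targets=[
    {"rot": [0,0,0],"offset": [0,0,0],"gripper": 1},
    {"rot": [0,0,0],"offset": [0,0,0],"gripper": 1},
    {"rot": [0,0,0],"offset": [0,0,0],"gripper": 1},
    {"rot": [0,0,0],"offset": [0,0,0],"gripper": 1},
    {"rot": [0,0,0],"offset": [0,0,0],"gripper": 1},
    {"rot": [0,0,0],"offset": [0,0,0],"gripper": 1},
  ],
)

```text
time_s: 4.25
position: [0.4243, 0.2581, 0.0691]
tcp_rot: [[0.354, 0.88, 0.317], [0.935, -0.332, -0.121], [-0.001, 0.339, -0.941]]
force: [-0.2, 2.7, 3.2]
opening: 0.706
```

arm_command(
  targets=[
    {"rot": [0,0,0],"offset": [0,0,0],"gripper": 1},
    {"rot": [0,0,0],"offset": [0,0.3,-1],"gripper": 1},
    {"rot": [0,0,0],"offset": [0,1,-3],"gripper": 1},
    {"rot": [0,0,0],"offset": [0,2,-6],"gripper": 1},
    {"rot": [0,0,0],"offset": [0,2,-6],"gripper": 1},
  ],
)

```text
time_s: 4.75
position: [0.4231, 0.2586, 0.1342]
tcp_rot: [[0.355, 0.879, 0.319], [0.935, -0.334, -0.121], [0.0, 0.341, -0.94]]
force: [0.3, 0.1, -2.4]
opening: 0.708
```

Run:
```python
from h import *
s=bot.read_state();print(s['opening']*87,s['force'],s['position'],s['joint_positions'])
w=snap('wrist','w2'); t=snap('scene','s2')
im=np.zeros((384,800,3),np.uint8); im[:,:512]=w['frame']; c=cv2.resize(t['frame'][100:290,100:244],(288,380)); im[:380,512:]=c
cv2.imwrite('pics/w2x.png',im[:,:,::-1])
delta([.45,.1,.33],Rt(-25,20),.051);
```

```text
61.60703846679097 [ 0.30988832  0.06167323 -2.42537777] [0.42310689 0.25855866 0.13417371] [ 25.27271185  35.56202056 114.69918787 -43.23587872  20.98071653
  -4.38950686]
rot [-0.2 -1.3  4. ] off [-13.73  14.39 -20.92] tcp [0.434 0.107 0.378]
```

View pics/w2x.png

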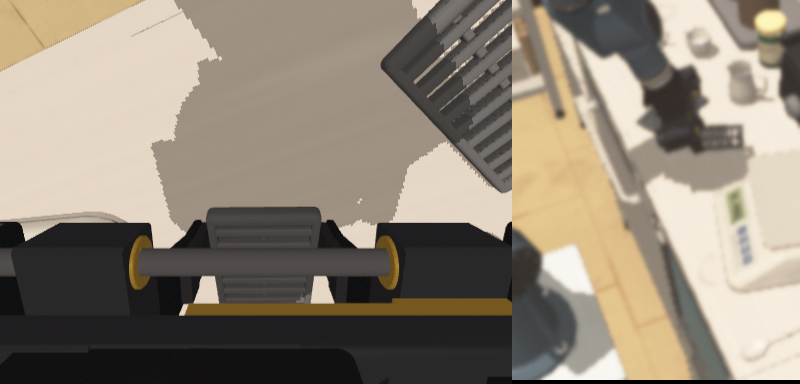

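Grip holds: opening 61.6 mm and the grille is level in the scene crop (720,137). In the wrist view its near end is at row 207, px 207..321. I'll carry it to a viewing pose in front of the machine.

Run:
```python
from h import *
w=load('w2');s=bot.read_state();R=np.array(s['tcp_rot']);p=np.array(s['position'])
tip=p+.0697*R[:,2]; a=np.r_[R[:2,2],0];a/=np.linalg.norm(a); l=np.array([-a[1],a[0],0])
n=tip+.026*a-.054*a; n[2]+=.0053
print([proj(w,n+k*.031*l) for k in(-1,1)])
lip=np.array([.565,-.335,.041]); R=Rt(-49.5,45)
tcp=lip+.069*R[:,1]+(.093-.42)*R[:,2]; delta(tcp,R)
```

```text
[array([203.58366652, 203.41201301]), array([321.76859314, 204.08854453])]
rot [-24.6 -15.4  24.5] off [-41.66  23.66 -11.45] tcp [ 0.447 -0.196  0.321]
```

arm_command(
  targets=[
    {"rot": [0,0,0],"offset": [0,2,-15],"gripper": 1},
    {"rot": [0,0,0],"offset": [0,5,-18],"gripper": 1},
    {"rot": [0,0,0],"offset": [0,6,-20],"gripper": 1},
    {"rot": [0,0,2],"offset": [-10,10,-21],"gripper": 1},
    {"rot": [0,0,4],"offset": [-13,12,-21],"gripper": 1},
    {"rot": [0,0,4],"offset": [-14,14,-21],"gripper": 1},
    {"rot": [0,0,4],"offset": [-14,14,-21],"gripper": 1},
  ],
)

```text
time_s: 5.55
position: [0.4293, 0.1042, 0.377]
tcp_rot: [[0.416, 0.854, 0.313], [0.909, -0.398, -0.124], [0.019, 0.336, -0.942]]
force: [1.1, 0.1, -1.6]
opening: 0.703
```

Run:
```python
from h import *
print(bot.read_state()['joint_positions'])
lip=np.array([.565,-.335,.041]); R=Rt(-49.5,45)
tcp=lip+.069*R[:,1]+(.093-.42)*R[:,2]; delta(tcp,R)
delta(tcp+[0,0,.04],Rt(-35,28))
```

```text
[  3.57922447   4.83735626 108.7153149  -10.95897792  49.03017741
 -55.69021058]
rot [-25.2 -14.3  20.6] off [-26.69  11.54   9.55] tcp [ 0.447 -0.196  0.321]
rot [-8.4 -5.2  9.1] off [-26.62  12.89   5.78] tcp [ 0.447 -0.196  0.361]
```

arm_command(
  targets=[
    {"rot": [-5,-3,5],"offset": [-5,3,1],"gripper": 1},
    {"rot": [-8,-5,9],"offset": [-10,6,2],"gripper": 1},
    {"rot": [-14,-8,12],"offset": [-15,8,4],"gripper": 1},
    {"rot": [-19,-11,16],"offset": [-20,10,6],"gripper": 1},
    {"rot": [-25,-14,21],"offset": [-25,11,8],"gripper": 1},
    {"rot": [-25,-14,21],"offset": [-27,11.5,9],"gripper": 1},
    {"rot": [-25,-14,21],"offset": [-27,11.5,9],"gripper": 1},
    {"rot": [-25,-14,21],"offset": [-27,11.5,9],"gripper": 1},
  ],
)

```text
time_s: 6.35
position: [0.4425, -0.1994, 0.3219]
tcp_rot: [[0.765, 0.457, 0.453], [0.644, -0.55, -0.532], [0.006, 0.699, -0.715]]
force: [0.1, 1.0, -2.0]
opening: 0.707
```

Run:
```python
from h import *
print(bot.read_state()['joint_positions'])
w=snap('wrist','w3'); cv2.imwrite('pics/w3x.png',cv2.resize(w['frame'][:230,100:420,::-1],(800,575),interpolation=cv2.INTER_CUBIC))
```

```text
[-31.26821796  12.63807819 122.31195835 -80.43566162  12.86059436
   4.01532164]
```

View pics/w3x.png

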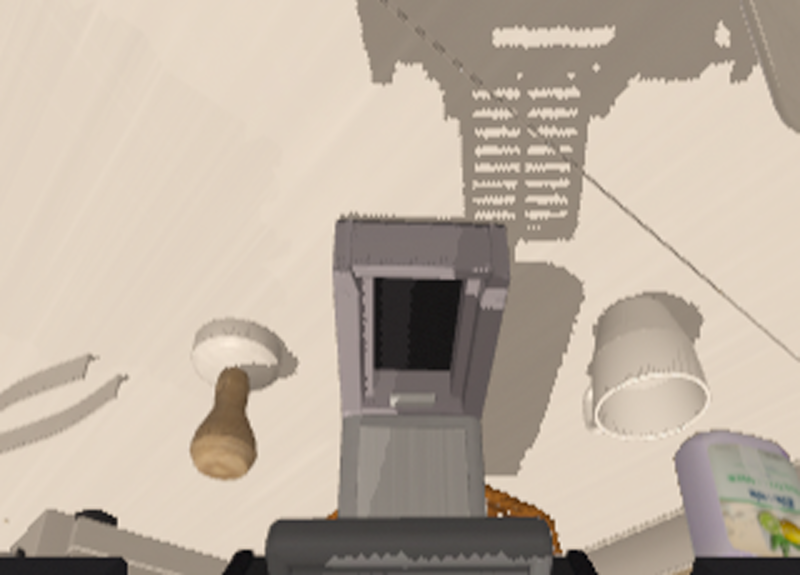

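Wrist view (crop scale 2.5, image up = towards me): the tray front face starts at row 220, its lip is near row 268, and the pocket spans (350..478, 278..410). The tamper is at (235,400) and the cup at (645,370). I need a closer crop of the tray for a precise fit.

Run:
```python
from h import *
w=load('w3'); c=w['frame'][80:175,225:310,::-1]
c=cv2.resize(c,None,fx=6.3,fy=6.3,interpolation=cv2.INTER_CUBIC)
c=cv2.convertScaleAbs(c,alpha=1.4,beta=-30); 
for k in range(0,85,10): cv2.putText(c,str(225+k),(int(k*6.3),10),0,.35,(0,0,255)); cv2.line(c,(int(k*6.3),12),(int(k*6.3),16),(0,0,255))
for k in range(0,95,10): cv2.putText(c,str(80+k),(0,int(k*6.3)+4),0,.35,(0,0,255))
cv2.imwrite('pics/w3z.png',c)
```

View pics/w3z.png

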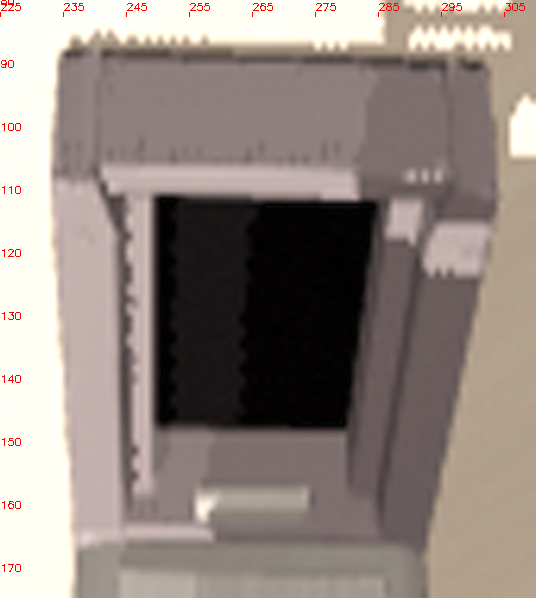

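Run:
```python
from h import *
w=load('w3'); f=lambda x,y,z:onz(w,225+(x+.5)/6.3-.5,80+(y+.5)/6.3-.5,z)
P={}
for n,x,y,z in [('oRf',53,178,.046),('oLf',493,222,.046),('oRb',75,540,.046),('oLb',428,545,.046),('iRf',118,230,.046),('iRb',125,530,.046),('iLf',425,265,.046),('iLb',383,535,.046),('lipinR',110,195,.041),('lipinL',358,200,.041),('lipoutR',105,166,.041),('lipoutL',360,174,.041),('baseR',62,50,0),('baseL',487,65,0),('bumR',200,500,.039),('bumL',308,500,.039)]:
    P[n]=f(x,y,z); print(n,P[n].round(4))
ang=lambda a,b:np.degrees(np.arctan2(*(P[b]-P[a])[1::-1]))
for a,b in [('oRf','oRb'),('oLf','oLb'),('iRf','iRb'),('iLf','iLb')]: print(a,b,ang(a,b))
for a,b in [('lipinR','lipinL'),('lipoutR','lipoutL'),('baseR','baseL'),('oRf','oLf')]: print(a,b,ang(a,b)-90)
phi=-49
for phi in(-49,-50,-51):
  p=np.radians(phi);A=np.array([np.cos(p),np.sin(p)]);L=np.array([-A[1],A[0]])
  print(phi,{n:(round(q[:2]@A*1000,1),round(q[:2]@L*1000,1)) for n,q in P.items()})
# top view too
t=load('t1'); g=lambda u,v,z:onz(t,270+u/3,100+v/3,z)
```

```text
oRf [ 0.5176 -0.3493  0.046 ]
oLf [ 0.5964 -0.2998  0.046 ]
oRb [ 0.5955 -0.4501  0.046 ]
oLb [ 0.669  -0.3922  0.046 ]
iRf [ 0.5367 -0.3525  0.046 ]
iRb [ 0.603  -0.4381  0.046 ]
iLf [ 0.5944 -0.3182  0.046 ]
iLb [ 0.6567 -0.3966  0.046 ]
lipinR [ 0.5322 -0.3496  0.041 ]
lipinL [ 0.5736 -0.317   0.041 ]
lipoutR [ 0.5265 -0.3437  0.041 ]
lipoutL [ 0.5689 -0.3114  0.041 ]
baseR [ 0.5211 -0.3545  0.    ]
baseL [ 0.5965 -0.2971  0.    ]
bumR [ 0.6158 -0.4227  0.039 ]
bumL [ 0.6376 -0.4047  0.039 ]
oRf oRb -52.29719218139918
oLf oLb -51.86303027828681
iRf iRb -52.244440937219814
iLf iLb -51.54933192195352
lipinR lipinL -51.80465996323686
lipoutR lipoutL -52.620214309397404
baseR baseL -52.70956447758258
oRf oLf -57.91871179712397
-49 {'oRf': (np.float64(603.2), np.float64(161.5)), 'oLf': (np.float64(617.6), np.float64(253.4)), 'oRb': (np.float64(730.4), np.float64(154.1)), 'oLb': (np.float64(734.9), np.float64(247.6)), 'iRf': (np.float64(618.2), np.float64(173.8)), 'iRb': (np.float64(726.2), np.float64(167.6)), 'iLf': (np.float64(630.1), np.float64(239.8)), 'iLb': (np.float64(730.1), np.
[... 1266 characters left out ...]
), np.float64(274.8)), 'oRb': (np.float64(724.6), np.float64(179.5)), 'oLb': (np.float64(725.8), np.float64(273.1)), 'iRf': (np.float64(611.7), np.float64(195.2)), 'iRb': (np.float64(719.9), np.float64(192.9)), 'iLf': (np.float64(621.4), np.float64(261.7)), 'iLb': (np.float64(721.5), np.float64(260.7)), 'lipinR': (np.float64(606.6), np.float64(193.6)), 'lipinL': (np.float64(607.3), np.float64(246.3)), 'lipoutR': (np.float64(598.5), np.float64(192.9)), 'lipoutL': (np.float64(600.0), np.float64(246.2)), 'baseR': (np.float64(603.4), np.float64(181.9)), 'baseL': (np.float64(606.2), np.float64(276.6)), 'bumR': (np.float64(716.0), np.float64(212.5)), 'bumL': (np.float64(715.7), np.float64(240.8))}
```

The fit is consistent: yaw −52°, inner width 66–67 mm, outer width 93.5 mm, lip inner edge at 0.604 along the machine axis (the top view gives 0.6045), and a lateral centre of 0.239. That puts the seat at about (0.5935, −0.371).

```bash
cat >> h.py <<'E'
p_=np.radians(-52.0);A=np.array([np.cos(p_),np.sin(p_),0]);L=np.array([-A[1],A[0],0]); UP=np.array([0,0,1.])
SEAT=.658*A+.2391*L
def go(x,z,y=0,lean=20,yaw=-52.0):  # tip at machine x (rel seat), height z
    delta(SEAT+x*A+y*L+z*UP,Rt(yaw,lean),.0697)
def where():
    s=bot.read_state();R=np.array(s['tcp_rot']);q=np.array(s['position'])+.0697*R[:,2]-SEAT
    f=np.array(s['force']); print('tip x,y,z',np.round([q@A,q@L,q[2]],4),'F',np.round([f@A,f@L,f[2]],1),'lean',np.degrees(np.arcsin(R[:,2]@A)).round(1),'side',np.degrees(np.arcsin(R[2,0])).round(2),'yaw',np.degrees(np.arctan2(*R[:2,2][::-1])).round(1),'t',s['time_s'],'op',round(s['opening']*87,1))
E
python3 - <<'E'
from h import *
where(); go(-.19,.16); go(-.167,.0475)
E
```

```text
tip x,y,z [-0.1804 -0.01    0.2726] F [ 0.1  0.1 -2.7] lean 44.3 side 0.44 yaw -49.4 t 6.4 op 61.3
rot [24.4 -1.5  1.6] off [ 1.08 -5.66  8.03] tcp [ 0.462 -0.203  0.225]
rot [24.4 -1.5  1.6] off [  0.91 -11.88  17.68] tcp [ 0.476 -0.221  0.113]
```

arm_command(
  targets=[
    {"rot": [8,-0.5,0.5],"offset": [0.4,-1.5,2],"gripper": 1},
    {"rot": [16,-1,1],"offset": [0.8,-3.5,5],"gripper": 1},
    {"rot": [24.4,-1.5,1.6],"offset": [1.1,-5.7,8],"gripper": 1},
    {"rot": [24.4,-1.5,1.6],"offset": [1,-7.5,11],"gripper": 1},
    {"rot": [24.4,-1.5,1.6],"offset": [1,-9,13.5],"gripper": 1},
    {"rot": [24.4,-1.5,1.6],"offset": [0.9,-11.5,17],"gripper": 1},
    {"rot": [24.4,-1.5,1.6],"offset": [0.9,-11.5,17],"gripper": 1},
  ],
)

```text
time_s: 7.1
position: [0.4752, -0.2153, 0.1157]
tcp_rot: [[0.784, 0.586, 0.204], [0.621, -0.739, -0.262], [-0.003, 0.332, -0.943]]
force: [-0.9, 0.8, -2.4]
opening: 0.706
```

Run:
```python
from h import *
where(); go(-.167,.0475);go(-.12,.0475);go(-.068,.0465)
a=snap('top','t4');b=snap('scene','s4')
c=cv2.resize(a['frame'][150:235,280:365,::-1],(400,400),interpolation=cv2.INTER_CUBIC); e=cv2.resize(b['frame'][210:310,235:335,::-1],(400,400),interpolation=cv2.INTER_CUBIC)
cv2.imwrite('pics/a4.png',np.hstack([c,e]))
```

```text
tip x,y,z [-0.1727  0.0028  0.05  ] F [-1.1 -0.2 -2.4] lean 19.4 side -0.15 yaw -52.1 t 7.1 op 61.5
rot [-0.6  0.   0.4] off [-0.28  0.37  0.42] tcp [ 0.476 -0.221  0.113]
rot [-0.6  0.   0.4] off [-0.31  4.81  1.98] tcp [ 0.505 -0.258  0.113]
rot [-0.6  0.   0.4] off [-0.35  9.68  3.8 ] tcp [ 0.537 -0.299  0.112]
```

View pics/a4.png

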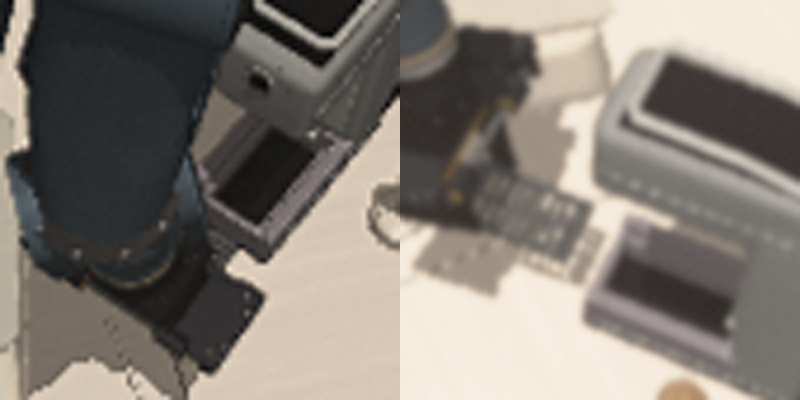

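Scene half (right): the grille is level with its far end at (590,240), lined up with the tray mouth at (600,290). The arm hides it in the top half. I'll advance into the flare while watching the forces.

arm_command(
  targets=[
    {"rot": [-0.6,0,0.4],"offset": [-0.3,0.4,0.4],"gripper": 1},
    {"rot": [-0.6,0,0.4],"offset": [-0.3,1.5,0.8],"gripper": 1},
    {"rot": [-0.6,0,0.4],"offset": [-0.3,3,1.4],"gripper": 1},
    {"rot": [-0.6,0,0.4],"offset": [-0.3,4.2,1.8],"gripper": 1},
    {"rot": [-0.6,0,0.4],"offset": [-0.3,4.8,2],"gripper": 1},
    {"rot": [-0.6,0,0.4],"offset": [-0.3,4.8,2],"gripper": 1},
  ],
)

```text
time_s: 7.8
position: [0.5089, -0.2605, 0.1257]
tcp_rot: [[0.788, 0.571, 0.229], [0.615, -0.736, -0.282], [0.008, 0.363, -0.932]]
force: [-1.4, 0.1, -2.4]
opening: 0.707
```

Run:
```python
from h import *
where(); go(-.095,.0475);go(-.068,.0465)
```

```text
tip x,y,z [-0.1141  0.002   0.0608] F [-0.9 -1.  -2.4] lean 21.3 side 0.44 yaw -50.9 t 7.8 op 61.5
rot [ 1.3 -0.4 -0.2] off [-0.16  1.46  1.93] tcp [ 0.52  -0.278  0.113]
rot [ 1.3 -0.4 -0.2] off [-0.16  3.93  3.01] tcp [ 0.537 -0.299  0.112]
```

arm_command(
  targets=[
    {"rot": [0,0,0],"offset": [0,0,0],"gripper": 1},
    {"rot": [0,0,0],"offset": [0,0,0],"gripper": 1},
  ],
)

```text
time_s: 8.0
position: [0.507, -0.2592, 0.1229]
tcp_rot: [[0.788, 0.573, 0.224], [0.615, -0.737, -0.278], [0.006, 0.357, -0.934]]
force: [0.3, 0.5, -2.0]
opening: 0.703
```

Run:
```python
from h import *
where(); go(-.114,.0475);go(-.068,.0465); print(bot.read_state()['joint_positions'])
```

```text
tip x,y,z [-0.1167  0.0012  0.0578] F [-0.3  0.5 -2. ] lean 20.9 side 0.33 yaw -51.2 t 8.0 op 61.2
rot [ 0.9 -0.3 -0.1] off [-0.09 -0.    1.06] tcp [ 0.509 -0.263  0.113]
rot [ 0.9 -0.3 -0.1] off [-0.09  4.26  2.79] tcp [ 0.537 -0.299  0.112]
[-36.07932213  38.48368307 108.87683812 -23.54703122  13.45166392
 -51.98543235]
```

Run:
```python
from h import *
go(-.152,.058);go(-.152,.0475)
```

```text
rot [ 0.9 -0.3 -0.1] off [-0.09 -3.18 -1.28] tcp [ 0.485 -0.233  0.123]
rot [ 0.9 -0.3 -0.1] off [-0.09 -3.55 -0.3 ] tcp [ 0.485 -0.233  0.113]
```

arm_command(
  targets=[
    {"rot": [0,0,0],"offset": [-0.1,-1.5,-0.7],"gripper": 1},
    {"rot": [0.4,-0.1,0],"offset": [-0.1,-3.2,-1.3],"gripper": 1},
    {"rot": [0.9,-0.3,-0.1],"offset": [-0.1,-3.5,-0.6],"gripper": 1},
    {"rot": [0.9,-0.3,-0.1],"offset": [-0.1,-3.5,-0.3],"gripper": 1},
    {"rot": [0.9,-0.3,-0.1],"offset": [-0.1,-3.5,-0.3],"gripper": 1},
    {"rot": [0.9,-0.3,-0.1],"offset": [-0.1,-3.5,-0.3],"gripper": 1},
    {"rot": [0.9,-0.3,-0.1],"offset": [-0.1,-3.5,-0.3],"gripper": 1},
  ],
)

```text
time_s: 8.7
position: [0.4866, -0.2346, 0.1125]
tcp_rot: [[0.789, 0.577, 0.212], [0.615, -0.741, -0.271], [0.001, 0.344, -0.939]]
force: [-1.0, -0.8, -1.9]
opening: 0.707
```

Run:
```python
from h import *
where(); go(-.152,.0475); go(-.110,.0475); print(bot.read_state()['joint_positions'])
```

```text
tip x,y,z [-1.496e-01 -1.000e-04  4.700e-02] F [-0.  -1.3 -1.9] lean 20.1 side 0.05 yaw -52.0 t 8.7 op 61.5
rot [ 0.1 -0.  -0.1] off [ 0.01 -0.2  -0.13] tcp [ 0.485 -0.233  0.113]
rot [ 0.1 -0.  -0.1] off [0.02 3.75 1.31] tcp [ 0.511 -0.266  0.113]
[-35.05957746  38.80122307 112.62576819 -31.88152146  10.89506912
 -42.52525197]
```

arm_command(
  targets=[
    {"rot": [0,0,0],"offset": [0,0.65,0.24],"gripper": 1},
    {"rot": [0,0,0],"offset": [0,1.3,0.47],"gripper": 1},
    {"rot": [0,0,0],"offset": [0,2,0.73],"gripper": 1},
    {"rot": [0,0,0],"offset": [0,2.6,0.95],"gripper": 1},
    {"rot": [0,0,0],"offset": [0,3.2,1.17],"gripper": 1},
    {"rot": [0,0,0],"offset": [0,3.8,1.38],"gripper": 1},
    {"rot": [0,0,0],"offset": [0,3.8,1.38],"gripper": 1},
  ],
)

```text
time_s: 9.4
position: [0.5119, -0.267, 0.1128]
tcp_rot: [[0.789, 0.576, 0.213], [0.614, -0.741, -0.271], [0.001, 0.345, -0.939]]
force: [-0.7, 0.0, -2.1]
opening: 0.705
```

Run:
```python
from h import *
where(); go(-.110,.0475); go(-.068,.047); print(bot.read_state()['joint_positions'])
```

```text
tip x,y,z [-0.1084 -0.      0.0474] F [-0.4 -0.5 -2.1] lean 20.2 side 0.07 yaw -51.9 t 9.4 op 61.3
rot [ 0.2 -0.  -0.1] off [ 0.01 -0.12 -0.07] tcp [ 0.511 -0.266  0.113]
rot [ 0.2 -0.  -0.1] off [0.01 3.8  1.43] tcp [ 0.537 -0.299  0.112]
[-36.44649199  39.86674066 107.49429524 -22.05466965  14.15072644
 -53.80033063]
```

No contact so far; continuing to x = −0.068.

arm_command(
  targets=[
    {"rot": [0,0,0],"offset": [0,0.65,0.24],"gripper": 1},
    {"rot": [0,0,0],"offset": [0,1.3,0.48],"gripper": 1},
    {"rot": [0,0,0],"offset": [0,2,0.75],"gripper": 1},
    {"rot": [0,0,0],"offset": [0,2.6,0.97],"gripper": 1},
    {"rot": [0,0,0],"offset": [0,3.2,1.2],"gripper": 1},
    {"rot": [0,0,0],"offset": [0,3.7,1.4],"gripper": 1},
    {"rot": [0,0,0],"offset": [0,3.7,1.4],"gripper": 1},
  ],
)

```text
time_s: 10.1
position: [0.5361, -0.298, 0.1122]
tcp_rot: [[0.789, 0.577, 0.212], [0.614, -0.741, -0.271], [0.001, 0.344, -0.939]]
force: [-0.8, -0.0, -1.4]
opening: 0.708
```

Run:
```python
from h import *
where(); go(-.068,.046)
a=snap('top','t5');b=snap('scene','s5')
c=cv2.resize(a['frame'][150:235,280:365,::-1],(400,400),interpolation=cv2.INTER_CUBIC); e=cv2.resize(b['frame'][210:310,235:335,::-1],(400,400),interpolation=cv2.INTER_CUBIC)
cv2.imwrite('pics/a5.png',np.hstack([c,e]))
```

```text
tip x,y,z [-0.0691 -0.0001  0.0468] F [-0.5 -0.7 -1.4] lean 20.1 side 0.06 yaw -51.9 t 10.1 op 61.6
rot [ 0.1 -0.  -0.1] off [0.02 0.09 0.11] tcp [ 0.537 -0.299  0.111]
```

View pics/a5.png

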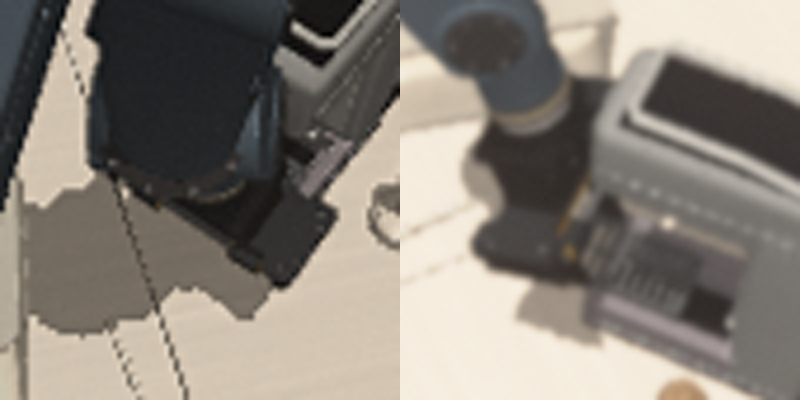

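The scene half shows the grille inside the pocket between the walls, with contact forces near zero. I'll lower it about 2 mm and release.

arm_command(
  targets=[
    {"rot": [0,0,0],"offset": [0,-0.03,0.1],"gripper": 1},
    {"rot": [0,0,0],"offset": [0,-0.06,0.19],"gripper": 1},
    {"rot": [0,0,0],"offset": [0,-0.06,0.19],"gripper": 0.8},
    {"rot": [0,0,0],"offset": [0,-0.06,0.19],"gripper": 0.2},
    {"rot": [0,0,0],"offset": [0,-0.06,0.19],"gripper": 0.1},
    {"rot": [0,0,0],"offset": [0,-0.06,0.19],"gripper": 0.1},
  ],
)

```text
time_s: 10.8
position: [0.5358, -0.2975, 0.1104]
tcp_rot: [[0.789, 0.577, 0.212], [0.615, -0.741, -0.271], [0.001, 0.344, -0.939]]
force: [-0.1, -0.3, -0.3]
opening: 0.867
```

Run:
```python
from h import *
where(); go(-.16,.08,lean=32); go(-.135,.056,lean=35)
```

```text
tip x,y,z [-0.0697 -0.      0.045 ] F [ 0.2 -0.2 -0.3] lean 20.1 side 0.06 yaw -51.9 t 10.8 op 75.4
rot [-11.9  -0.   -0.1] off [-0.   -8.71 -6.25] tcp [ 0.472 -0.216  0.139]
rot [-14.9  -0.   -0.1] off [-0.   -7.54 -3.05] tcp [ 0.486 -0.233  0.113]
```

Released. I'll back straight out, close the fingers and set a 24° lean for the push.

arm_command(
  targets=[
    {"rot": [0,0,0],"offset": [0,-1.9,-0.69],"gripper": 0.1},
    {"rot": [0,0,0],"offset": [0,-3.8,-1.38],"gripper": 0.1},
    {"rot": [0,0,0],"offset": [0,-5.7,-2.07],"gripper": 0.1},
    {"rot": [0,0,0],"offset": [0,-7.5,-2.9],"gripper": 0.1},
    {"rot": [0,0,0],"offset": [0,-7.5,-2.9],"gripper": 1},
    {"rot": [0,0,0],"offset": [0,-7.5,-2.9],"gripper": 1},
  ],
)

```text
time_s: 11.4
position: [0.4869, -0.2343, 0.112]
tcp_rot: [[0.788, 0.577, 0.213], [0.615, -0.74, -0.271], [0.001, 0.344, -0.939]]
force: [0.8, -1.1, 0.1]
opening: 0.799
```

arm_command(
  targets=[
    {"rot": [0,0,0],"offset": [0,0,0],"gripper": 1},
    {"rot": [0,0,0],"offset": [0,0,0],"gripper": 1},
    {"rot": [0,0,0],"offset": [0,0,0],"gripper": 1},
    {"rot": [0,0,0],"offset": [0,0,0],"gripper": 1},
  ],
)

```text
time_s: 11.8
position: [0.4862, -0.2342, 0.1116]
tcp_rot: [[0.789, 0.577, 0.211], [0.615, -0.741, -0.27], [0.001, 0.343, -0.939]]
force: [0.1, 0.9, -0.5]
opening: 0.443
```

Run:
```python
from h import *
where(); go(-.13,.0441,lean=24); go(-.112,.0441,lean=24);
w=snap('wrist','w6')
b=snap('scene','s6'); e=cv2.resize(b['frame'][210:310,235:335,::-1],(600,600),interpolation=cv2.INTER_CUBIC); cv2.imwrite('pics/a6.png',e)
```

```text
tip x,y,z [-0.1501 -0.0002  0.0461] F [-0.6  0.6 -0.5] lean 20.1 side 0.04 yaw -52.0 t 11.8 op 38.5
rot [-3.9 -0.  -0.1] off [0.02 1.35 0.9 ] tcp [ 0.496 -0.247  0.108]
rot [-3.9 -0.  -0.1] off [0.02 3.04 1.52] tcp [ 0.507 -0.261  0.108]
```

arm_command(
  targets=[
    {"rot": [-3.9,0,0],"offset": [0,0.5,0.5],"gripper": 1},
    {"rot": [-3.9,0,0],"offset": [0,1.2,0.85],"gripper": 1},
    {"rot": [-3.9,0,0],"offset": [0,1.3,0.9],"gripper": 1},
    {"rot": [-3.9,0,0],"offset": [0,1.3,0.9],"gripper": 1},
    {"rot": [-3.9,0,0],"offset": [0,1.3,0.9],"gripper": 1},
  ],
)

```text
time_s: 12.4
position: [0.4953, -0.2458, 0.1076]
tcp_rot: [[0.789, 0.562, 0.25], [0.615, -0.721, -0.32], [0.0, 0.406, -0.914]]
force: [-0.1, 0.9, -0.3]
opening: 0.009
```

Run:
```python
from h import *
where(); go(-.112,.0441,lean=24);go(-.09,.0441,lean=24); go(-.066,.0441,lean=24)
```

```text
tip x,y,z [-0.1311 -0.0002  0.0439] F [-0.8  0.5 -0.3] lean 23.9 side 0.03 yaw -52.0 t 12.4 op 0.8
rot [-0.1  0.  -0.1] off [0.02 1.75 0.75] tcp [ 0.507 -0.261  0.108]
rot [-0.1  0.  -0.1] off [0.02 3.76 1.64] tcp [ 0.521 -0.278  0.108]
rot [-0.1  0.  -0.1] off [0.03 5.95 2.62] tcp [ 0.535 -0.297  0.108]
```

arm_command(
  targets=[
    {"rot": [0,0,0],"offset": [0,0.9,0.4],"gripper": 1},
    {"rot": [0,0,0],"offset": [0,1.75,0.77],"gripper": 1},
    {"rot": [0,0,0],"offset": [0,2.3,1.01],"gripper": 1},
    {"rot": [0,0,0],"offset": [0,2.9,1.27],"gripper": 1},
    {"rot": [0,0,0],"offset": [0,3.4,1.49],"gripper": 1},
    {"rot": [0,0,0],"offset": [0,3.8,1.67],"gripper": 1},
    {"rot": [0,0,0],"offset": [0,3.8,1.67],"gripper": 1},
  ],
)

```text
time_s: 13.1
position: [0.5208, -0.2787, 0.1077]
tcp_rot: [[0.789, 0.561, 0.25], [0.614, -0.721, -0.32], [0.001, 0.406, -0.914]]
force: [-0.3, 1.0, -0.8]
opening: 0.008
```

Run:
```python
from h import *
where(); go(-.075,.0441,lean=24); go(-.066,.0441,lean=24)
b=snap('scene','s7'); a=load('s6'); e=np.hstack([cv2.resize(x['frame'][210:310,235:335,::-1],(400,400),interpolation=cv2.INTER_CUBIC) for x in (a,b)]); cv2.imwrite('pics/a7.png',e)
```

```text
tip x,y,z [-0.0894 -0.0003  0.044 ] F [-0.9  0.4 -0.8] lean 23.9 side 0.03 yaw -52.0 t 13.1 op 0.7
rot [-0.1  0.  -0.1] off [0.03 1.31 0.58] tcp [ 0.53  -0.29   0.108]
rot [-0.1  0.  -0.1] off [0.03 2.14 0.94] tcp [ 0.535 -0.297  0.108]
```

arm_command(
  targets=[
    {"rot": [0,0,0],"offset": [0,0.5,0.22],"gripper": 1},
    {"rot": [0,0,0],"offset": [0,1,0.44],"gripper": 1},
    {"rot": [0,0,0],"offset": [0,1.5,0.66],"gripper": 1},
    {"rot": [0,0,0],"offset": [0,1.95,0.85],"gripper": 1},
    {"rot": [0,0,0],"offset": [0,1.95,0.85],"gripper": 1},
  ],
)

```text
time_s: 13.65
position: [0.5342, -0.2956, 0.108]
tcp_rot: [[0.789, 0.561, 0.25], [0.615, -0.721, -0.32], [0.001, 0.406, -0.914]]
force: [-0.3, 0.1, -0.2]
opening: 0.005
```

Run:
```python
from h import *
where(); go(-.062,.0441,lean=24); go(-.058,.0441,lean=24)
b=snap('scene','s8'); a=load('s6'); e=np.hstack([cv2.resize(x['frame'][240:300,285:345,::-1],(400,400),interpolation=cv2.INTER_CUBIC) for x in (a,b)]); cv2.imwrite('pics/a8.png',e)
```

```text
tip x,y,z [-0.0678 -0.0002  0.0443] F [-0.2 -0.2 -0.2] lean 24.0 side 0.05 yaw -52.0 t 13.65 op 0.5
rot [-0.  -0.  -0.1] off [0.02 0.52 0.25] tcp [ 0.538 -0.3    0.108]
rot [-0.  -0.  -0.1] off [0.02 0.89 0.42] tcp [ 0.54  -0.303  0.108]
```

Now small steps onto the bumper.

arm_command(
  targets=[
    {"rot": [0,0,0],"offset": [0,0.25,0.12],"gripper": 1},
    {"rot": [0,0,0],"offset": [0,0.45,0.22],"gripper": 1},
    {"rot": [0,0,0],"offset": [0,0.45,0.22],"gripper": 1},
  ],
)

```text
time_s: 14.0
position: [0.5362, -0.2987, 0.1072]
tcp_rot: [[0.789, 0.562, 0.248], [0.614, -0.722, -0.319], [-0.0, 0.404, -0.915]]
force: [-1.1, 1.8, -0.9]
opening: 0.007
```

Run:
```python
from h import *
where()
```

```text
tip x,y,z [-0.0643 -0.0006  0.0434] F [-2.1  0.3 -0.9] lean 23.8 side -0.02 yaw -52.1 t 14.0 op 0.6
```

arm_command(
  targets=[
    {"rot": [0,0,0],"offset": [0,0.15,0.07],"gripper": 1},
    {"rot": [0,0,0],"offset": [0,0.15,0.07],"gripper": 1},
  ],
)

```text
time_s: 14.2
position: [0.5369, -0.2998, 0.1069]
tcp_rot: [[0.789, 0.563, 0.247], [0.614, -0.722, -0.318], [-0.001, 0.403, -0.915]]
force: [-3.7, 2.8, -0.3]
opening: 0.002
```

Run:
```python
from h import *
where()
```

```text
tip x,y,z [-0.0631 -0.0007  0.0431] F [-4.5 -1.2 -0.3] lean 23.8 side -0.04 yaw -52.2 t 14.2 op 0.2
```

Contact with the bumper came at tip −64 mm, as predicted. I'll push 4 mm further, raising slightly to stay clear of the lip.

arm_command(
  targets=[
    {"rot": [0,0,0],"offset": [0,0.21,0],"gripper": 1},
    {"rot": [0,0,0],"offset": [0,0.4,0.09],"gripper": 1},
    {"rot": [0,0,0],"offset": [0,0.4,0.09],"gripper": 1},
  ],
)

```text
time_s: 14.5
position: [0.5394, -0.303, 0.1078]
tcp_rot: [[0.789, 0.563, 0.247], [0.614, -0.722, -0.318], [-0.001, 0.403, -0.915]]
force: [-3.0, 3.8, -0.8]
opening: 0.007
```

Run:
```python
from h import *
where()
b=snap('scene','s9')
```

```text
tip x,y,z [-0.059  -0.0006  0.044 ] F [-4.8 -0.1 -0.8] lean 23.8 side -0.04 yaw -52.2 t 14.5 op 0.6
```

arm_command(
  targets=[
    {"rot": [0,0,0],"offset": [0,0.05,0.14],"gripper": 1},
    {"rot": [0,0,0],"offset": [0,-0.02,0.26],"gripper": 1},
    {"rot": [0,0,0],"offset": [0,-0.02,0.26],"gripper": 1},
  ],
)

```text
time_s: 14.85
position: [0.5395, -0.3033, 0.1058]
tcp_rot: [[0.789, 0.563, 0.247], [0.615, -0.722, -0.318], [-0.001, 0.403, -0.915]]
force: [-5.4, 7.6, 4.6]
opening: 0.004
```

Run:
```python
from h import *
where()
```

```text
tip x,y,z [-0.0588 -0.0008  0.0421] F [-9.3  0.4  4.6] lean 23.8 side -0.07 yaw -52.2 t 14.85 op 0.3
```

arm_command(
  targets=[
    {"rot": [0,0,0],"offset": [0,-0.5,-0.22],"gripper": 1},
    {"rot": [0,0,0],"offset": [0,-1,-0.44],"gripper": 1},
    {"rot": [0,0,0],"offset": [0,-1,-0.44],"gripper": 1},
  ],
)

```text
time_s: 15.15
position: [0.5349, -0.296, 0.1065]
tcp_rot: [[0.788, 0.561, 0.252], [0.615, -0.72, -0.321], [0.001, 0.408, -0.913]]
force: [0.8, -0.9, -0.3]
opening: 0.004
```

Run:
```python
from h import *
where(); go(-.068,.064,lean=30);go(-.05,.058,lean=30);go(-.042,.0475,lean=30)
w=snap('scene','s10'); a=load('s6')
e=np.hstack([cv2.resize(x['frame'][245:300,290:345,::-1],(400,400),interpolation=cv2.INTER_CUBIC) for x in (a,w)]); cv2.imwrite('pics/a10.png',e)
```

```text
tip x,y,z [-0.067   0.0002  0.0428] F [ 1.2  0.  -0.3] lean 24.1 side 0.08 yaw -51.8 t 15.15 op 0.3
rot [-5.9 -0.1 -0.1] off [-0.01  0.05 -1.94] tcp [ 0.53  -0.29   0.124]
rot [-5.9 -0.1 -0.1] off [-0.01  1.45 -0.65] tcp [ 0.541 -0.304  0.118]
rot [-5.9 -0.1 -0.1] off [-0.01  1.75  0.63] tcp [ 0.546 -0.311  0.108]
```

arm_command(
  targets=[
    {"rot": [0,0,0],"offset": [0,0,-1],"gripper": 1},
    {"rot": [-4,0,0],"offset": [0,0,-1.9],"gripper": 1},
    {"rot": [-7.5,0,0],"offset": [0,0.6,-1.5],"gripper": 1},
    {"rot": [-7.5,0,0],"offset": [0,1.4,-0.9],"gripper": 1},
    {"rot": [-7.5,0,0],"offset": [0,1.9,-0.5],"gripper": 1},
    {"rot": [-7.5,0,0],"offset": [0,1.9,-0.5],"gripper": 1},
  ],
)

```text
time_s: 15.8
position: [0.5446, -0.3087, 0.1189]
tcp_rot: [[0.788, 0.524, 0.323], [0.616, -0.671, -0.412], [0.001, 0.524, -0.852]]
force: [0.2, -0.9, -0.7]
opening: 0.007
```

Run:
```python
from h import *
where(); go(-.042,.056,lean=32);go(-.042,.052,lean=32)
go(-.042,.049,lean=32)
```

```text
tip x,y,z [-0.043   0.      0.0596] F [ 0.8 -0.4 -0.7] lean 31.6 side 0.04 yaw -51.9 t 15.8 op 0.6
rot [-0.4 -0.  -0. ] off [-0.   -0.15  0.35] tcp [ 0.545 -0.309  0.115]
rot [-0.4 -0.  -0. ] off [-0.   -0.36  0.7 ] tcp [ 0.545 -0.309  0.111]
rot [-0.4 -0.  -0. ] off [-0.   -0.52  0.95] tcp [ 0.545 -0.309  0.108]
```

arm_command(
  targets=[
    {"rot": [0,0,0],"offset": [0,-0.2,0.35],"gripper": 1},
    {"rot": [0,0,0],"offset": [0,-0.4,0.67],"gripper": 1},
    {"rot": [0,0,0],"offset": [0,-0.4,0.67],"gripper": 1},
  ],
)

```text
time_s: 16.1
position: [0.5456, -0.3088, 0.1123]
tcp_rot: [[0.789, 0.525, 0.318], [0.614, -0.675, -0.409], [-0.0, 0.518, -0.855]]
force: [-0.4, 0.4, 1.3]
opening: 0.007
```

Run:
```python
from h import *
where()
```

```text
tip x,y,z [-0.0427  0.0006  0.0527] F [-0.6 -0.   1.3] lean 31.2 side -0.01 yaw -52.1 t 16.1 op 0.6
```

arm_command(
  targets=[
    {"rot": [0,0,0],"offset": [0,-0.1,0.17],"gripper": 1},
    {"rot": [0,0,0],"offset": [0,-0.16,0.26],"gripper": 1},
    {"rot": [0,0,0],"offset": [0,-0.21,0.34],"gripper": 1},
    {"rot": [0,0,0],"offset": [0,-0.21,0.34],"gripper": 1},
  ],
)

```text
time_s: 16.5
position: [0.546, -0.309, 0.1092]
tcp_rot: [[0.789, 0.527, 0.316], [0.614, -0.676, -0.408], [-0.001, 0.516, -0.857]]
force: [-1.9, 0.5, 2.3]
opening: 0.005
```

Run:
```python
from h import *
where()
```

```text
tip x,y,z [-0.0425  0.0008  0.0495] F [-1.5 -1.2  2.3] lean 31.0 side -0.07 yaw -52.2 t 16.5 op 0.4
```

The corner reached 44.6 mm at x ≈ −51 mm with only about 2 N. An undropped end would have been met at 51 mm, so it has dropped. One firm press will confirm it.

arm_command(
  targets=[
    {"rot": [0,0,0],"offset": [0,-0.06,0.12],"gripper": 1},
    {"rot": [0,0,0],"offset": [0,-0.13,0.22],"gripper": 1},
    {"rot": [0,0,0],"offset": [0,-0.13,0.22],"gripper": 1},
  ],
)

```text
time_s: 16.8
position: [0.5463, -0.3091, 0.1084]
tcp_rot: [[0.79, 0.527, 0.315], [0.614, -0.676, -0.408], [-0.002, 0.515, -0.857]]
force: [-5.3, 4.1, 9.8]
opening: 0.009
```

Run:
```python
from h import *
where(); go(-.075,.075,lean=32); go(-.2,.22,lean=32)
```

```text
tip x,y,z [-0.0422  0.0009  0.0486] F [-6.5 -1.7  9.8] lean 31.0 side -0.12 yaw -52.3 t 16.8 op 0.8
rot [-1.   0.2 -0.1] off [-0.13 -1.58 -3.95] tcp [ 0.525 -0.283  0.134]
rot [-1.   0.2 -0.1] off [ -0.19  -4.82 -22.82] tcp [ 0.448 -0.185  0.279]
```

Firm contact at 43.7 mm (the seated top should be 44 mm). Backing off to look.

arm_command(
  targets=[
    {"rot": [0,0,0],"offset": [0,0,-1.5],"gripper": 1},
    {"rot": [0,0,0],"offset": [0,-1.5,-4],"gripper": 1},
    {"rot": [0,0,0],"offset": [0,-3,-8],"gripper": 1},
    {"rot": [0,0,0],"offset": [0,-4,-12],"gripper": 1},
    {"rot": [-4,0,0],"offset": [0,-4.5,-16],"gripper": 1},
    {"rot": [-8,0,0],"offset": [0,-5,-20],"gripper": 1},
    {"rot": [-8,0,0],"offset": [0,-5,-21],"gripper": 1},
  ],
)

```text
time_s: 17.5
position: [0.4548, -0.1878, 0.2677]
tcp_rot: [[0.788, 0.478, 0.388], [0.615, -0.613, -0.495], [0.001, 0.629, -0.777]]
force: [0.0, 0.1, -0.1]
opening: 0.004
```

Run:
```python
from h import *
where()
w=snap('wrist','w11');print([proj(w,SEAT+k*A+j*L+.044*UP).round(0) for k in(-.054,.054) for j in(-.031,.031)])
uv=proj(w,SEAT+.044*UP-.01*A).astype(int); x=max(uv[0]-90,0);y=max(uv[1]-60,0)
c=cv2.resize(w['frame'][y:y+120,x:x+180,::-1],(800,533),interpolation=cv2.INTER_CUBIC); print(x,y,800/180)
cv2.imwrite('pics/w11x.png',c)
```

```text
tip x,y,z [-0.1862  0.0037  0.2136] F [-0.   0.1 -0.1] lean 39.0 side 0.05 yaw -52.0 t 17.5 op 0.4
[array([237., 167.]), array([286., 166.]), array([242., 212.]), array([282., 212.])]
171 127 4.444444444444445
```

View pics/w11x.png

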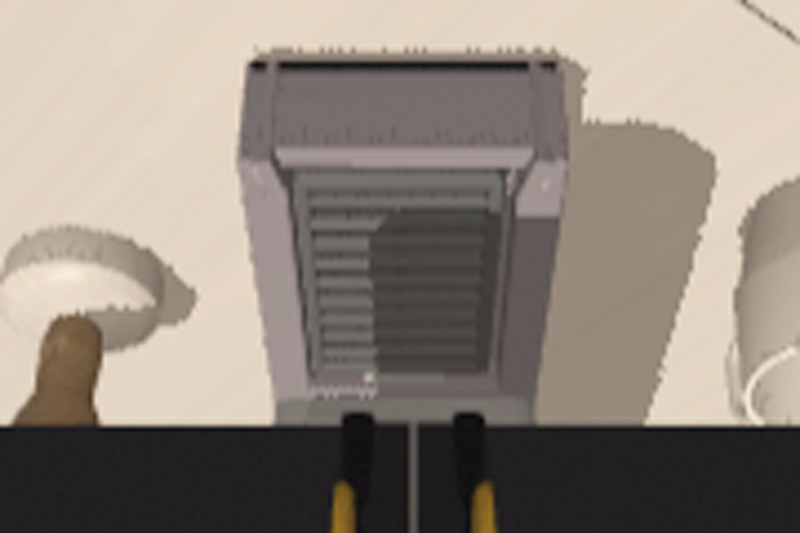

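The picture shows the grille flat and square in the pocket. Its near edge (crop row 170, px row 165) is against the lip, where 166 is expected for home, and its far edge is at px row 211 (212 expected). The tamper and cup are standing untouched.

Run:
```python
from h import *
print(ticket.hand_in())
```

```text
the job is handed in; nothing more can be done
None
```

The grille is back in its pocket, flat and behind the lip, and the job is handed in at about 17.5 s of the 64 s allowed.

**What I did:** I took the smaller of the two slatted plates, which measured 61.6×108.6 mm. I gripped it near one end with a 20° lean, carried it over the scale, fed it over the lip between the side walls and let go. Then I pushed it with closed fingertips onto the bumper. Contact came where predicted, and I pushed about 5 mm further, which let the near end drop. A press from above confirmed it.

**Last checks:**
- **Height:** the top of the near end was firm at 43.7 mm, where 44 mm is home.
- **Position:** in the last wrist picture both ends are within about 1 px of the home position, and the grille lies square behind the lip.
- **Other objects:** the cup and tamper are standing in that picture. The jug was not looked at again after the pick-up, but nothing went near it later.
- **Forces:** the highest force I read was about 12 N, and the arm ended clear of everything.

**What did not go to plan:**
- A 25° lean at pick-up ran joint 4 to its limit, so I used 20°.
- The first insertion move came out about 13 mm high and slightly turned. I backed out and repeated it without touching anything.
- The measured push force was a little below the bumper's stated values (4.8 N against about 6 N expected). I did not resolve that.

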